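Fit the lamp carriage on the inspection stand over a culture dish

ROBOT

A 7-joint arm with a two-finger parallel gripper is mounted at the origin on a cart in front of the work surface, level with it; the furniture and walls round the work are solid. World frame = base frame: x ahead of the robot, y to its left, z up, the work surface at z = 0. Lengths are in m, angles in rad, forces in N, time in s.
With the tool pointing down it reaches from about 0.425 to 0.875 m from the base axis. Payload 4.7 kg.
Tool frame: the origin (TCP) lies midway between the tips of the shut fingers; the grasp point (between the pads) lies 19 mm behind it; z points along the fingers, y is the line along which they close (so a half turn about z gives the same grasp; the last joint's range is limited). The gripper opens to 87 mm and grips with 3 to 60 N. Pads are 19 mm wide; open, the fingers measure 117 mm over their backs; the gripper's body (75 mm by 190 mm) begins 51 mm behind the grasp point.
Start: joints at [1.244, 0.321, -0.07, 1.45, 0.023, 1.371, -0.057], TCP at [0.217, -0.613, 0.223] pointing down, gripper open.
Joint ranges: [-2.86, 2.86], [-0.3, 2.09], [-1.38, 1.24], [0.06, 2.45], [-1.56, 4.7], [0.09, 2.05], [-2.69, 2.69]. Speed limits (rad/s): [2.57, 2.57, 3.14, 3.14, 3.14, 3.14, 3.14].

INTERFACE

Orientations are given as a rotation vector (axis times angle).
In Python, from bench import ctrl gives the robot as it stands. The module is installed in compiled form; this text tells all that it offers.
- The arm moves only by the tool carry_out, never from a script. Its argument "steps" is a list of rows, each a list of 7 numbers: the turn, a rotation vector about the world's x, y, z in degrees, then the shift along the world's x, y, z in cm, then the opening, from 0 (shut) to 1 (fully open). A call has 1 to 12 rows; each row is the pose to reach, as a shift and turn from the pose commanded when the call began; what a row does not reach only later rows make up. A row lasts 1/10 s, in which the tool goes at most 50 mm and 8.59 degrees, less where a joint would pass 70% of its speed; a pose out of reach is approached as far as the arm can. A call with a gripper value outside its range is refused whole. The fingers move at their own pace and stop on an object; "squeeze" is the grip in N (left out, the last holds). Time passes only in rows, so rows that repeat a pose let the fingers close. It gives the time, the measured TCP pose, the force, the opening and the grip force at its end, in the units of the state.
- ctrl.get_state(): the state, without advancing time (a new reading comes with each control period).
- ctrl.get_image(name): name is "scene" or "top" or "wrist"; returns a dict with "pixels" (384x512x3 uint8, red, green, blue), "camera_matrix" (3x3 intrinsics, pixels), "cam_to_world" (4x4, takes a point from camera to world coordinates); the wrist camera has in their place "T_tool_cam" (4x4, takes a point from camera to tool coordinates, whose origin is the TCP and whose axes are the flange's). Camera axes: x right, y down, z forward; pixel columns grow to the right and rows downward; lengths in m; the calibration is good to about 2 mm. A picture is of the moment at which its call begins: read the wrist's pose just before it. There is no depth.
- ctrl.close_job(): hands the job in; it is judged then, once.
The state is a dict: "time": time; "joint_positions": joint angles; "qd": joint speeds; "joint_torque": joint torques, N m; "position": TCP position; "tool_rot": TCP orientation; "ft_force": force on the tool from outside, world axes, zero at the start; "torque": the same for the moment, N m; "grip_width": opening from 0.0 (shut) to 1.0 (fully open); "grip_force": force on a finger pad.
Only numpy, scipy, OpenCV 4.12 (cv2) and the standard library are available. Lean on these libraries where they do the work, as an engineer would, in place of code of your own. Each camera call takes 0.05 s, during which the arm holds its last target. There are 200 camera calls.

TASK

Set up the inspection stand: put the culture dish centred on the stand's white stage disc, then slide the lamp's bored block down over the upright steel column with its lamp arm out over the dish, so that the slot in the block's foot drops over the brass key and the block sits fully home on the black stop collar. Lower the lamp down the column in the gripper, do not let it fall, keep the dish level, and leave the oil bottle, the staining jar and the eyepiece where they stand.

Things in the scene. Friction and masses are not known exactly. Their poses are not given: they have to be found in the camera images.
- stand: Fixed inspection stand: grey base plate 225 (x) x 130 (y) x 12 mm, origin at the centre of its underside, z up. White stage disc at x = -40 mm; upright steel column, 20 mm diameter, at x = +65 mm, its tip (a 6 mm high cone) 162 mm above the desk. A black stop collar, 42 mm diameter, is clamped round the column 81 to 95 mm above the desk; a brass key stands on it.
- stage (a point): Centre of the top of the white stage disc (diameter 64 mm, top 15 mm above the desk, 3 mm above the base plate). Axes as the stand's.
- collar_top (a point): Point on the column axis at the height of the stop collar's top face (95 mm above the desk). Axes as the stand's: -x points to the stage. The brass key on the collar, on the -x side, is 8 mm wide (y), 12 mm long (x), 8 mm high, its middle 14.5 mm from the column axis.
- lamp: Loose lamp carriage, about 0.3 kg, standing on the desk: aluminium block 44 x 44 mm, 54 mm high, with a vertical bore of 22.5 mm right through; origin at the centre of its underside on the bore axis, z up. An arm with a lamp head sticks out of its -x side, a thumb screw 15 mm out of its +x side; the y sides are plain. Home, its axes agree with the stand's and the column shows 13 mm above it.
- lamp_head (a point): Centre of the underside of the round black lamp head (52 mm diameter, 24 mm high), 105 mm from the bore axis towards the lamp's -x and 20 mm above the block's underside; the arm is 16 mm wide, 25 to 35 mm above the underside.
- dish: Loose round petri dish, amber agar, 56 mm diameter, 12 mm high; origin at the centre of its underside, z up.
- oil_bottle: Bystander: small brown bottle with black cap, 27 mm diameter, 62 mm high; origin at the centre of its underside.
- jar: Bystander: square glass staining jar with purple contents and white lid, 60 x 60 x 102 mm; origin at the centre of its underside.
- eyepiece: Bystander: black microscope eyepiece with a white band, 42 mm diameter, 53 mm high; origin at the centre of its underside.
- lamp_slot (a point): Middle of the slot in the foot of the block at its underside, 16 mm from the bore axis towards the lamp's -x: 12 mm wide (y), 10 mm deep (z), open from the bore out through the -x side. It fits over the brass key.
There are look-alikes about, which are no part of the job. Of the things that look like the dish, take the one that is nearest to the robot's base at the start.

How it is judged:
On the way, in this order (a step that is already met when the one before it is completed fails the run):
1. the dish lies on the stage disc, let go (horizontal distance between dish and stage below 0.01 m and z of dish in the frame of stage below 0.003 m and angle between dish's own z axis and vertical below 0.1 rad and contact force between the fingers and dish below 0.1 N), for 0.2 s.
2. the lamp's block is on the column, partly down (horizontal distance between lamp and collar_top below 0.004 m and z of lamp in the frame of collar_top below 0.055 m), for 0.1 s.
At the end, for the whole second after the job is handed in: The dish lies flat on the stage disc within 10 mm of its centre; the lamp's block is on the column, its underside within 3 mm of the collar's top, upright within 0.06 rad, its arm over the stage (within 0.2 rad of the stand's direction); both at rest (horizontal distance between dish and stage below 0.01 m and z of dish in the frame of stage below 0.003 m and angle between dish's own z axis and vertical below 0.1 rad and horizontal distance between lamp and collar_top below 0.004 m and z of lamp in the frame of collar_top below 0.003 m and x of lamp_head in the frame of stand below 0 m and angle between lamp's own z axis and vertical below 0.06 rad and angle between the x axis of lamp and the x axis of stand, either way round below 0.2 rad and linear speed of each of lamp, dish below 0.02 m/s); the robot touches nothing.
It fails at once if the lamp falls (faster than 0.6 m/s while not in the fingers) (linear speed of lamp above 0.6 m/s and contact force between the fingers and lamp below 0.1 N).
It fails at once if the dish is tipped more than 0.6 rad (angle between dish's own z axis and vertical above 0.6 rad).
It fails at once if the oil bottle is moved more than 30 mm (distance of oil_bottle from where it was at the start of the episode above 0.03 m).
It fails at once if the staining jar is moved more than 30 mm (distance of jar from where it was at the start of the episode above 0.03 m).
It fails at once if the eyepiece is moved more than 30 mm (distance of eyepiece from where it was at the start of the episode above 0.03 m).
It also fails if it takes over 72 s, if anything falls off the work surface, if the arm or the gripper's body presses on something with over 40 N, if the wrist force passes 120 N, or if a joint passes its speed limit or range.

## Working session

There is one attempt and no reset: what is moved stays moved. The work goes in short steps, Python scripts to look and compute and a tool call to move; the robot and the scene stay as the last step left them, time stands still between calls to the robot, and variables do not carry over. Pictures are saved under pics/ and viewed, at most 10 in all, crops included, and the job is handed in when it is done.

Besides the shell and the picture viewer there is one more tool, called after "Emit:" as name(argument=value, ...) on one line, values as JSON. carry_out: Moves the arm, as the interface text tells. Its arguments: {"type":"object","properties":{"steps":{"type":"array","items":{"type":"array","items":{"type":"number"}}},"squeeze":{"type":"number"}},"required":["steps"]}

```bash
mkdir -p pics; cat > h.py <<'E'
import numpy as np, cv2
from scipy.spatial.transform import Rotation as R
from bench import ctrl
def grab(name):
    s=ctrl.get_state(); d=ctrl.get_image(name); K=np.array(d["camera_matrix"])
    if name=="wrist":
        T=np.eye(4); T[:3,:3]=R.from_rotvec(s["tool_rot"]).as_matrix(); T[:3,3]=s["position"]
        T=T@np.array(d["T_tool_cam"])
    else: T=np.array(d["cam_to_world"])
    return np.array(d["pixels"]),K,T
def ray(K,T,u,v):
    d=T[:3,:3]@np.linalg.solve(K,[u,v,1.]); return T[:3,3],d/np.linalg.norm(d)
def onplane(K,T,u,v,z):
    o,d=ray(K,T,u,v); return o+d*(z-o[2])/d[2]
def cross(r1,r2):
    (o1,d1),(o2,d2)=r1,r2
    A=np.stack([d1,-d2],1); t=np.linalg.lstsq(A,o2-o1,rcond=None)[0]
    a,b=o1+t[0]*d1,o2+t[1]*d2; return (a+b)/2,np.linalg.norm(a-b)
def proj(K,T,p):
    c=np.linalg.inv(T)@np.append(p,1); q=K@c[:3]; return q[:2]/q[2]
def save(n,im): cv2.imwrite("pics/"+n,im[:,:,::-1])
E
python3 - <<'E'
from h import *
np.set_printoptions(precision=3,suppress=True)
s=ctrl.get_state(); print({k:np.round(v,3) for k,v in s.items()})
for n in("scene","top"):
    im,K,T=grab(n); save(n+"0.png",im); np.savez(n+"0",im=im,K=K,T=T); print(n,K[0],K[1,2],T)
im,K,T=grab("wrist"); print(T)
E
```

```text
{'time': np.float64(0.0), 'joint_positions': array([ 1.244,  0.322, -0.07 ,  1.452,  0.023,  1.371, -0.057]), 'qd': array([ 0.001, -0.001,  0.   ,  0.   , -0.   , -0.001, -0.001]), 'joint_torque': array([  0.   , -49.129,  -0.404, -31.253,  -0.064,   0.044,   0.   ]), 'position': array([ 0.217, -0.612,  0.221]), 'tool_rot': array([-3.094, -0.532,  0.001]), 'ft_force': array([ 0.604, -0.518, -0.158]), 'torque': array([-0.033,  0.03 , -0.004]), 'grip_force': np.float64(0.0), 'grip_width': np.float64(1.001)}
scene [362.626   0.    253.841] 193.33211292955156 [[-0.601 -0.351  0.718 -0.233]
 [-0.799  0.277 -0.534  0.521]
 [-0.011 -0.894 -0.447  0.559]
 [ 0.     0.     0.     1.   ]]
top [386.583   0.    254.819] 182.1788173061896 [[-0.005 -0.996  0.092  0.415]
 [-1.     0.007  0.023 -0.034]
 [-0.024 -0.092 -0.995  1.106]
 [ 0.     0.     0.     1.   ]]
[[ 0.334 -0.909 -0.249  0.285]
 [-0.943 -0.323 -0.085 -0.59 ]
 [-0.003  0.263 -0.965  0.383]
 [ 0.     0.     0.     1.   ]]
```

View pics/scene0.png

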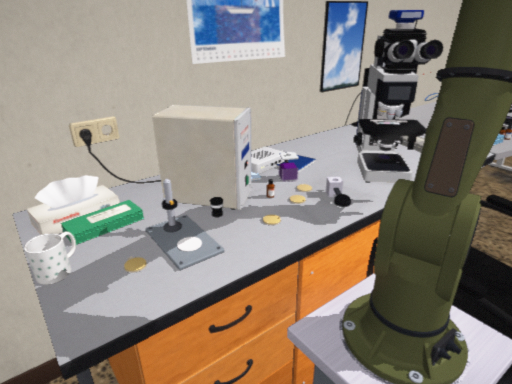

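View pics/top0.png

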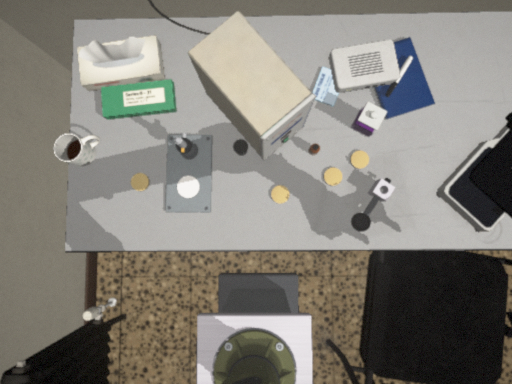

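Scene shows the stand (187,245), lamp (335,190), oil bottle (270,188), jar (288,172), eyepiece (216,207). Dish-like discs in the top view are at (140,182), (280,194), (333,176) and (360,159). I'll measure them all and enlarge a crop.

```bash
python3 - <<'E'
from h import *
np.set_printoptions(precision=4,suppress=True)
t=np.load("top0.npz"); s=np.load("scene0.npz")
def blobs(d,z):
    hsv=cv2.cvtColor(d["im"],cv2.COLOR_RGB2HSV)
    m=cv2.inRange(hsv,(12,90,90),(32,255,255))
    n,l,st,c=cv2.connectedComponentsWithStats(m)
    out=[]
    for i in range(1,n):
        if 60<st[i,4]<500:
            cs=max(cv2.findContours((l==i).astype(np.uint8),0,1)[0],key=len)[:,0]
            P=np.array([onplane(d["K"],d["T"],u,v,z)[:2] for u,v in cs])
            col=d["im"][l==i].mean(0)
            out.append(c[i]); print(c[i].round(1),st[i,4],"w",onplane(d["K"],d["T"],*c[i],z)[:2],"r",np.hypot(*onplane(d["K"],d["T"],*c[i],z)[:2]).round(3),"ext",np.ptp(P,0)+.0025,col.round())
    return out
print("top");A=blobs(t,.01);print("scene");B=blobs(s,.01)
for a in A:
  for b in B:
    p,e=cross(ray(t["K"],t["T"],*a),ray(s["K"],s["T"],*b))
    if e<.015: print(a.round(),b.round(),p,e.round(4))
c=t["im"]; 
r=np.hstack([cv2.resize(c[y-25:y+25,x-25:x+25],(390,390),interpolation=2) for x,y in((280,194),(345,168))])
r2=np.hstack([cv2.resize(c[120:220,155:255],(390,390),interpolation=2),cv2.resize(c[160:240,340:420],(390,390),interpolation=2)])
save("crop1.png",cv2.resize(np.vstack([r,r2]),(600,600)))
im,K,T=grab("wrist"); save("w0.png",im)
E
```

```text
top
[359.3 159. ] 219 w [ 0.5811 -0.3062] r 0.657 ext [0.0485 0.0481] [222. 198. 138.]
[332.6 175.9] 223 w [ 0.5332 -0.2293] r 0.58 ext [0.0482 0.0507] [222. 198. 138.]
[139.6 181.6] 209 w [0.5212 0.3222] r 0.613 ext [0.0459 0.0462] [168. 149. 105.]
[279.8 193.6] 211 w [ 0.4838 -0.0792] r 0.49 ext [0.0452 0.0479] [221. 197. 138.]
[504.8 372.4] 109 w [-0.0009 -0.6769] r 0.677 ext [0.0723 0.0389] [106.  91.  67.]
[139.8 379.8] 61 w [-0.0241  0.3093] r 0.31 ext [0.0262 0.0412] [120. 103.  77.]
scene
[297.4 198.6] 76 w [ 0.5284 -0.2231] r 0.574 ext [0.0469 0.048 ] [222. 197. 135.]
[271.2 218.9] 119 w [ 0.4805 -0.0727] r 0.486 ext [0.0513 0.0526] [220. 195. 130.]
[134.7 263.9] 215 w [0.5196 0.3277] r 0.614 ext [0.054  0.0515] [162. 140.  90.]
[359.5 301.6] 96 w [ 0.1017 -0.0025] r 0.102 ext [0.0176 0.0646] [104. 106.  67.]
[390.7 370.8] 79 w [-0.0364  0.0888] r 0.096 ext [0.0422 0.0267] [97. 99. 62.]
[ 64.  380.7] 81 w [0.2837 0.5377] r 0.608 ext [0.0269 0.0354] [111.  93.  69.]
[333. 176.] [297. 199.] [ 0.5341 -0.2296  0.0056] 0.0014
[140. 182.] [135. 264.] [0.5224 0.3251 0.0067] 0.0039
[280. 194.] [271. 219.] [ 0.485  -0.0783  0.0058] 0.0028
[140. 380.] [297. 199.] [0.0973 0.2067 0.3235] 0.0125
```

View pics/crop1.png

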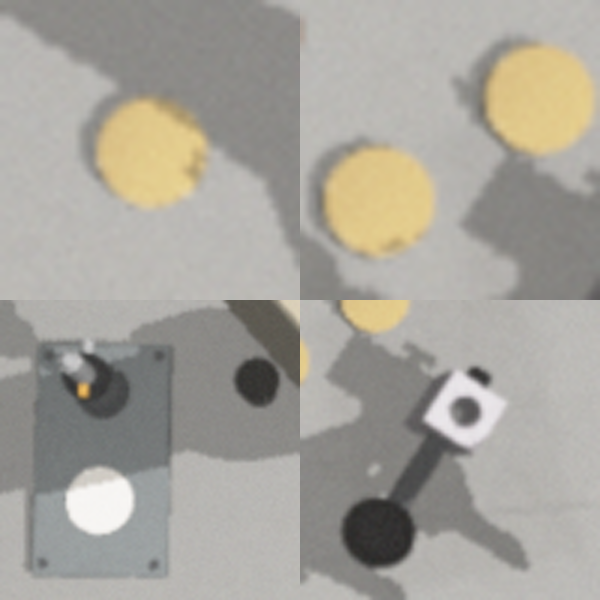

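The four disc-shaped things: (280,194), (333,176), (360,159) and the dull one at (140,182). The first has r=0.49 m, against 0.58, 0.66 and 0.61, so (280,194) is the dish; the crop shows it as an amber disc. The crop also shows the stand with its key (brass) on the robot side of the column, and the lamp with its bore at about (384,189) and head at (361,222). Now moving over the dish.

Emit:
carry_out(steps=[[0,0,-19.5,26.5,53.0,0,1],[0,0,-19.5,26.5,53.0,0,1],[0,0,-19.5,26.5,53.0,0,1],[0,0,-19.5,26.5,53.0,0,1],[0,0,-19.5,26.5,53.0,0,1],[0,0,-19.5,26.5,53.0,0,1],[0,0,-19.5,26.5,53.0,0,1],[0,0,-19.5,26.5,53.0,0,1],[0,0,-19.5,26.5,53.0,0,1],[0,0,-19.5,26.5,53.0,0,1],[0,0,-19.5,26.5,53.0,0,1],[0,0,-19.5,26.5,53.0,0,1]])

```text
time: 1.4
position: [0.4829, -0.0798, 0.2228]
tool_rot: [3.141, 0.003, 0.001]
ft_force: [0.8, 0.6, 0.8]
grip_width: 1.001
grip_force: 0.0
```

```bash
python3 - <<'E'
from h import *
np.set_printoptions(precision=4,suppress=True)
im,K,T=grab("wrist"); save("w1.png",im); np.savez("w1",im=im,K=K,T=T); print(T)
hsv=cv2.cvtColor(im,cv2.COLOR_RGB2HSV)
m=cv2.inRange(hsv,(12,70,60),(32,255,255))
n,l,st,c=cv2.connectedComponentsWithStats(m)
for i in range(1,n):
    if st[i,4]>300:
        cs=max(cv2.findContours((l==i).astype(np.uint8),0,1)[0],key=len)
        (u,v),_,_=cv2.fitEllipse(cs)
        P=np.array([onplane(K,T,*q,.012)[:2] for q in cs[:,0]])
        cc,r=cv2.minEnclosingCircle(P.astype(np.float32)); print(st[i],u,v,"circle@12mm",cc,r)
        t=np.load("top0.npz")
        p=cross(ray(t["K"],t["T"],279.8,193.6),ray(K,T,u,v)); print("two-view",p)
E
```

```text
[[ 0.0018 -0.9648 -0.2629  0.5544]
 [-1.     -0.0022  0.001  -0.081 ]
 [-0.0016  0.2629 -0.9648  0.3847]
 [ 0.      0.      0.      1.    ]]
[ 437   47   49   50 1895] 461.27667236328125 71.53224182128906 circle@12mm (0.5824848413467407, -0.3012917637825012) 0.026104502379894257
two-view (array([ 0.5051, -0.061 ,  0.4178]), np.float64(0.09316236982522794))
[ 364   94   45   46 1650] 386.0706481933594 116.37724304199219 circle@12mm (0.5362313985824585, -0.225926011800766) 0.02552587166428566
two-view (array([ 0.5079, -0.0796,  0.3481]), np.float64(0.09446579042057907))
[ 232  139   43   42 1430] 252.73023986816406 159.54737854003906 circle@12mm (0.4871165156364441, -0.07801640778779984) 0.025068989023566246
two-view (array([ 0.4849, -0.0787, -0.0026]), np.float64(0.0018245139907842828))
[  55  239   34   59 1006] 71.40373229980469 267.6226806640625 circle@12mm (0.34787964820861816, 0.1501806378364563) 0.043734997510910034
two-view (array([ 0.4868, -0.0478,  0.2995]), np.float64(0.057138238609402016))
[ 422  238   34   60 1017] 438.5331726074219 267.8459167480469 circle@12mm (0.349130779504776, -0.3113998472690582) 0.043613988906145096
two-view (array([ 0.4914, -0.0945,  0.315 ]), np.float64(0.07694183244117886))
[128 283  49  44 937] 153.22048950195312 308.1434326171875 circle@12mm (0.2958393692970276, 0.053825750946998596) 0.04682660847902298
two-view (array([ 0.4734, -0.0557,  0.2793]), np.float64(0.027745256150758905))
[ 227  295  285   32 5184] 363.1604919433594 314.468994140625 circle@12mm (0.2661665976047516, -0.23208574950695038) 0.18829955160617828
two-view (array([ 0.4768, -0.0918,  0.291 ]), np.float64(0.052805567757426))
```

View pics/w1.png

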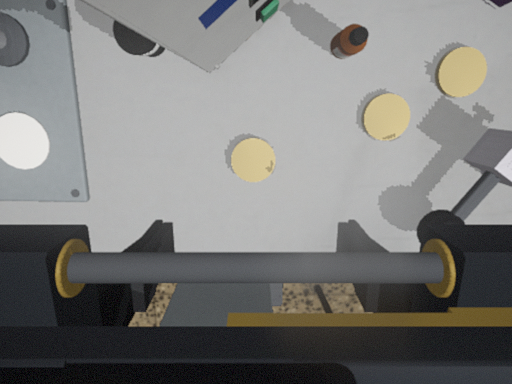

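The wrist view shows the dish at (253,160), the stage disc at the left (20,140) and the lamp at the right (495,150). Two views agree on the dish at (0.486,-0.0785), lying on the desk. Going down to grasp it.

Emit:
carry_out(steps=[[0,0,0,0.3,0.1,-5,1],[0,0,0,0.3,0.1,-10,1],[0,0,0,0.3,0.1,-15,1],[0,0,0,0.3,0.1,-19,1],[0,0,0,0.3,0.1,-21,1],[0,0,0,0.3,0.1,-21.7,1],[0,0,0,0.3,0.1,-21.7,1],[0,0,0,0.3,0.1,-21.7,0.4],[0,0,0,0.3,0.1,-21.7,0.4],[0,0,0,0.3,0.1,-21.7,0.4],[0,0,0,0.3,0.1,-21.7,0.4],[0,0,0,0.3,0.1,-21.7,0.4]], squeeze=10)

```text
time: 2.65
position: [0.4856, -0.0816, 0.0061]
tool_rot: [3.141, 0.001, 0.001]
ft_force: [0.3, 0.9, 1.2]
grip_width: 0.629
grip_force: 0.4
```

Emit:
carry_out(steps=[[0,0,0,0,0,0,0.4],[0,0,0,0,0,0,0.4],[0,0,0,0,0,0,0.4]])

```text
time: 2.95
position: [0.4855, -0.0816, 0.006]
tool_rot: [3.141, 0.001, 0.001]
ft_force: [-1.2, 0.1, 6.1]
grip_width: 0.608
grip_force: 10.2
```

Emit:
carry_out(steps=[[0,0,0,0,0,2,0.4],[0,0,0,0,0,6,0.4],[0,0,0,0,0,11,0.4],[0,0,0,0,2,15,0.4],[0,0,0,0,6,18,0.4],[0,0,0,0,11,18,0.4],[0,0,0,0,15,18,0.4],[0,0,0,0,19,18,0.4],[0,0,0,0,22,18,0.4],[0,0,0,0,23,18,0.4],[0,0,0,0,23,18,0.4]])

```text
time: 4.05
position: [0.4848, 0.1496, 0.1852]
tool_rot: [-3.141, -0.006, 0.001]
ft_force: [-0.3, -0.3, -0.0]
grip_width: 0.609
grip_force: 9.9
```

```bash
python3 - <<'E'
from h import *
np.set_printoptions(precision=4,suppress=True)
im,K,T=grab("wrist"); save("w2.png",im); np.savez("w2",im=im,K=K,T=T); 
st=ctrl.get_state(); print(st["position"],st["grip_width"],st["grip_force"])
def disc(im):
    m=((im.min(2)>205)&(np.ptp(im.astype(int),axis=2)<25)).astype(np.uint8)
    m=cv2.morphologyEx(m,cv2.MORPH_OPEN,np.ones((3,3)))
    n,l,s,c=cv2.connectedComponentsWithStats(m); o=[]
    for i in range(1,n):
        if s[i,4]>200:
            cs=max(cv2.findContours((l==i).astype(np.uint8),0,1)[0],key=len); o.append((s[i],cv2.fitEllipse(cv2.convexHull(cs)),cs))
    return o
for s,e,cs in disc(im):
    P=np.array([onplane(K,T,*q,.015)[:2] for q in cs[:,0]],np.float32)
    print("wrist",s,np.array(e[0]),cv2.minEnclosingCircle(P))
t=np.load("top0.npz")
for s,e,cs in disc(t["im"]):
    if s[0]>170 and s[0]<200 and s[1]>160:
        P=np.array([onplane(t["K"],t["T"],*q,.015)[:2] for q in cs[:,0]],np.float32)
        print("top",s,np.array(e[0]),cv2.minEnclosingCircle(P))
E
```

```text
[0.4851 0.1477 0.1851] 0.6067729054819005 9.903511676966446
wrist [ 190  116   63   63 3097] [220.8232 146.8081] ((0.5085854530334473, 0.1833624541759491), 0.03210620954632759)
top [177 179  22  19 325] [188.1231 187.5862] ((0.5060087442398071, 0.1823558509349823), 0.03195086121559143)
top [198 365  14  19 201] [202.3882 376.2079] ((-0.006102140061557293, 0.131097674369812), 0.029571838676929474)
```

View pics/w2.png

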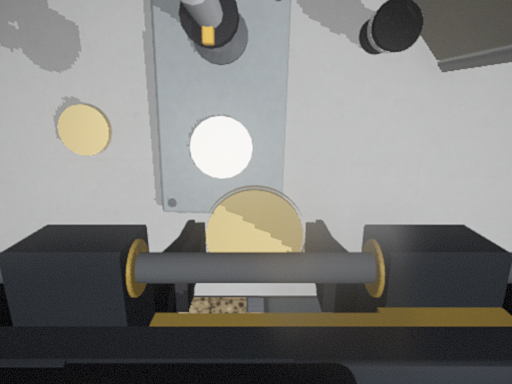

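The dish is held level, seen at (255,235). The stage disc is at (221,147), and the key at (208,35) on the collar. I'll compute the dish-to-stage offset.

```bash
python3 - <<'E'
from h import *
np.set_printoptions(precision=4,suppress=True)
d=np.load("w2.npz");im,K,T=d["im"],d["K"],d["T"]; t=np.load("top0.npz")
print("stage 2view",cross(ray(K,T,220.8,146.8),ray(t["K"],t["T"],188.1,187.2)))
hsv=cv2.cvtColor(im,cv2.COLOR_RGB2HSV); m=cv2.inRange(hsv,(12,70,60),(32,255,255)); m[:180]=0;m[238:]=0;m[:,:190]=0;m[:,320:]=0
cs=np.argwhere(m>0)
pts=[]
for v in range(188,236,3):
    us=cs[cs[:,0]==v][:,1]
    if len(us): pts+= [(us.min(),v),(us.max(),v)]
for z in (.186,.191):
  P=np.array([onplane(K,T,u+.0,v,z)[:2] for u,v in pts])
  A=np.c_[2*P,np.ones(len(P))]; x=np.linalg.lstsq(A,(P**2).sum(1),rcond=None)[0]
  print(z,x[:2],np.sqrt(x[2]+x[0]**2+x[1]**2))
def pr(p): 
    print(p)
st=ctrl.get_state(); print(st["position"])
E
```

```text
stage 2view (array([ 0.5057,  0.1863, -0.0111]), np.float64(0.00018260230081329137))
0.186 [0.487 0.149] 0.02476879608356772
0.191 [0.4892 0.149 ] 0.02399937267849609
[0.4851 0.1477 0.1851]
```

Emit:
carry_out(steps=[[0,0,0,2.1,3.4,0,0.4],[0,0,0,2.1,3.4,-4,0.4],[0,0,0,2.1,3.4,-8,0.4],[0,0,0,2.1,3.4,-12,0.4],[0,0,0,2.1,3.4,-14.5,0.4],[0,0,0,2.1,3.4,-15.5,0.4],[0,0,0,2.1,3.4,-16,0.4],[0,0,0,2.1,3.4,-16.2,0.4],[0,0,0,2.1,3.4,-16.3,0.4],[0,0,0,2.1,3.4,-16.3,0.4]])

```text
time: 5.1
position: [0.5072, 0.1824, 0.0237]
tool_rot: [-3.142, -0.0, -0.003]
ft_force: [-0.3, 0.0, -0.0]
grip_width: 0.608
grip_force: 9.9
```

Not yet touching; going down in half-millimetre rows.

Emit:
carry_out(steps=[[0,0,0,0,0,-0.1,0.4],[0,0,0,0,0,-0.15,0.4],[0,0,0,0,0,-0.2,0.4],[0,0,0,0,0,-0.25,0.4],[0,0,0,0,0,-0.25,0.4]])

```text
time: 5.6
position: [0.5065, 0.1824, 0.021]
tool_rot: [3.141, 0.001, 0.001]
ft_force: [-1.4, -1.2, 6.7]
grip_width: 0.61
grip_force: 10.3
```

Contact at TCP z 0.021, against 0.006 on the desk, so the stage's 15 mm height is confirmed. Releasing.

Emit:
carry_out(steps=[[0,0,0,0,0,0,0.8],[0,0,0,0,0,0,0.8],[0,0,0,0,0,0,0.8],[0,0,0,0,0,0,0.8],[0,0,0,0,0,1,0.8],[0,0,0,0,0,4,1],[0,0,0,0,0,8,1],[0,0,0,0,0,13,1],[0,0,0,-2,0,18,1],[0,0,0,-4,0,22,1],[0,0,0,-6,0,22,1],[0,0,0,-6,0,22,1]])

```text
time: 6.8
position: [0.4451, 0.1834, 0.2422]
tool_rot: [3.14, 0.004, 0.006]
ft_force: [0.5, 1.0, -0.7]
grip_width: 1.0
grip_force: 0.0
```

```bash
python3 - <<'E'
from h import *
np.set_printoptions(precision=4,suppress=True)
st=ctrl.get_state(); print(st["position"],st["tool_rot"])
im,K,T=grab("wrist"); save("w3.png",im); np.savez("w3",im=im,K=K,T=T)
hsv=cv2.cvtColor(im,cv2.COLOR_RGB2HSV)
m=cv2.inRange(hsv,(12,70,60),(32,255,255))
n,l,s,c=cv2.connectedComponentsWithStats(m)
for i in range(1,n):
    if s[i,4]>60 and s[i,1]<230: print("amber",s[i],c[i],onplane(K,T,*c[i],.027)[:2], onplane(K,T,*c[i],.099)[:2])
w=((im.min(2)>205)&(np.ptp(im.astype(int),axis=2)<25)).astype(np.uint8)
n,l,s,c=cv2.connectedComponentsWithStats(w)
for i in range(1,n):
    if s[i,4]>200:
        cs=max(cv2.findContours((l==i).astype(np.uint8),0,1)[0],key=len)
        P=np.array([onplane(K,T,*q,.015)[:2] for q in cs[:,0]],np.float32); print("white",s[i],cv2.minEnclosingCircle(P))
E
```

```text
[0.4451 0.1834 0.2422] [3.1396 0.0036 0.0062]
amber [251   0  11   8  77] [255.8701   3.1429] [0.6131 0.1817] [0.5946 0.1819]
amber [ 110   70   45   45 1574] [132.1747  91.9841] [0.5248 0.3178] [0.5232 0.292 ]
amber [ 234   86   44   46 1534] [255.0711 108.4087] [0.5075 0.1823] [0.5091 0.1823]
white [230  79  52  57 423] ((0.5084784626960754, 0.18346641957759857), 0.03164840117096901)
```

View pics/w3.png

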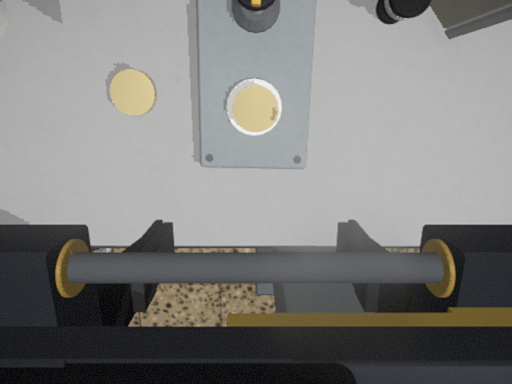

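The dish sits concentric on the white disc at (255,108), about 1.5 mm off centre. Next, views of the column from above at two yaws, to get the column and the wrist camera's bias.

Emit:
carry_out(steps=[[0,0,0,5,0,0,1],[0,0,0,10,0,0,1],[0,0,0,10,0,0,1],[0,0,0,10,0,0,1]])

```text
time: 7.25
position: [0.5467, 0.1818, 0.2369]
tool_rot: [-3.139, 0.001, 0.011]
ft_force: [-0.2, 1.0, 0.2]
grip_width: 0.998
grip_force: 0.0
```

```bash
python3 - <<'E'
from h import *
np.set_printoptions(precision=4,suppress=True)
st=ctrl.get_state(); print(st["position"],st["tool_rot"],st["joint_positions"])
im,K,T=grab("wrist"); np.savez("c0",im=im,K=K,T=T); print(K)
save("c0.png",im)
E
```

```text
[0.5467 0.1818 0.2369] [-3.139   0.0013  0.0106] [ 0.3598  0.2533 -0.8501  1.591   0.1871  1.3895 -2.0808]
[[328.3884   0.     254.9426]
 [  0.     328.3884 188.8532]
 [  0.       0.       1.    ]]
```

View pics/c0.png

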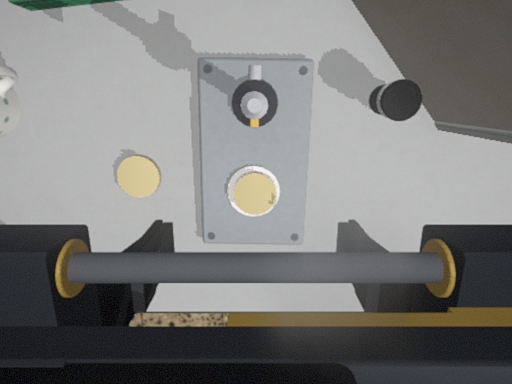

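Column at (255,104) nearly end-on, its brass key at (255,122) towards the dish, and the stand is nearly square to the world. Measuring after settling.

```bash
cat > col.py <<'E'
from h import *
np.set_printoptions(precision=4,suppress=True)
def fitc(P):
    A=np.c_[2*P,np.ones(len(P))]; x=np.linalg.lstsq(A,(P**2).sum(1),rcond=None)[0]
    return x[:2],np.sqrt(x[2]+x[0]**2+x[1]**2)
def column(im,K,T,g=(.612,.182)):
    """collar circle, column circle, key and plate yaw about guess g"""
    u0,v0=proj(K,T,np.array([*g,.095])); gray=im.mean(2); hh=np.mgrid[:384,:512]
    near=np.hypot(hh[1]-u0,hh[0]-v0)<32
    dark=((gray<60)&near).astype(np.uint8)
    n,l,s,c=cv2.connectedComponentsWithStats(dark); i=1+np.argmax(s[1:,4])
    hull=cv2.convexHull(np.argwhere(l==i)[:,::-1].astype(np.int32))
    e=cv2.fitEllipse(hull)
    cc,r=fitc(np.array([onplane(K,T,*q,.095)[:2] for q in hull[:,0]]))
    b=np.hypot(hh[1]-e[0][0],hh[0]-e[0][1])<.85*e[1][0]/2
    hsv=cv2.cvtColor(im,cv2.COLOR_RGB2HSV); key=cv2.inRange(hsv,(12,110,60),(32,255,255))>0
    br=((gray>85)&b&~key).astype(np.uint8)
    n,l,s,c=cv2.connectedComponentsWithStats(br); j=1+np.argmax(s[1:,4])
    hb=cv2.convexHull(max(cv2.findContours((l==j).astype(np.uint8),0,1)[0],key=len))
    cb,rb=fitc(np.array([onplane(K,T,*q,.156)[:2] for q in hb[:,0]]))
    k=np.argwhere(key&near).mean(0)[::-1]
    print("collar px",np.array(e[0]),"xy",cc,"r",r,"| column px",hb[:,0].mean(0),"xy",cb,"r",rb,s[j,4],"| key",k,onplane(K,T,*k,.103)[:2])
    return cc,cb
E
python3 - <<'E'
from col import *
st=ctrl.get_state(); print(st["position"],st["tool_rot"])
for i in range(2):
    im,K,T=grab("wrist"); column(im,K,T)
np.savez("c1",im=im,K=K,T=T)
cr=im[40:260,180:340]; save("c1.png",cv2.resize(cr,None,fx=2.7,fy=2.7,interpolation=2))
# plate yaw from long edges
g=im.astype(float).mean(2)
for side in (0,1):
    P=[]
    for v in range(75,235,4):
        row=cv2.GaussianBlur(g,(3,3),0)[v]; c0=200 if side==0 else 308
        d=np.diff(row)[c0-14:c0+14]; u=c0-14+(np.argmin(d) if side==0 else np.argmax(d))+.5
        P.append(onplane(K,T,u,v,.012)[:2])
    P=np.array(P); k=np.polyfit(P[:,0],P[:,1],1); r=P[:,1]-np.polyval(k,P[:,0]); ok=abs(r)<.003
    k=np.polyfit(P[ok,0],P[ok,1],1); print("edge",side,"yaw deg",np.degrees(np.arctan(k[0])),"y at .55",np.polyval(k,.55),ok.sum())
E
```

```text
[0.5458 0.1826 0.2383] [-3.1401 -0.0012  0.0066]Traceback (most recent call last):
  File "<stdin>", line 4, in <module>
  File "col.py", line 11, in column
    n,l,s,c=cv2.connectedComponentsWithStats(dark); i=1+np.argmax(s[1:,4])
                                                        ~~~~~~~~~^^^^^^^^^
    return _wrapfunc(a, 'argmax', axis=axis, out=out, **kwds)
    return bound(*args, **kwds)
ValueError: attempt to get argmax of an empty sequence
```

```bash
python3 - <<'E'
from col import *
im,K,T=grab("wrist"); np.savez("c1",im=im,K=K,T=T)
for z in(.095,.156): print(onplane(K,T,255,103,z),proj(K,T,np.array([.612,.182,z])))
print(im[96:112:3,232:280:4].mean(2).round())
cr=im[40:260,180:340]; save("c1.png",cv2.resize(cr,None,fx=2.7,fy=2.7,interpolation=2))
E
```

```text
[0.6133 0.1824 0.095 ] [255.3928 104.5179]
[0.6141 0.1822 0.156 ] [255.3084 106.0206]
[[132.  69.  67. 120. 153. 155. 173. 180. 185.  98.  79.  77.]
 [123.  70.  65. 146. 150. 204. 199. 201. 192. 161.  82.  75.]
 [119.  69.  65. 141. 144. 201. 200. 200. 190. 205.  78.  79.]
 [122.  75.  69. 140. 143. 198. 200. 200. 193. 205.  77.  82.]
 [132.  72.  72. 140. 134. 201. 199. 201. 197. 166.  83.  79.]
 [155.  71.  74. 101. 141. 155. 183. 180. 197. 113.  84.  93.]]
```

View pics/c1.png

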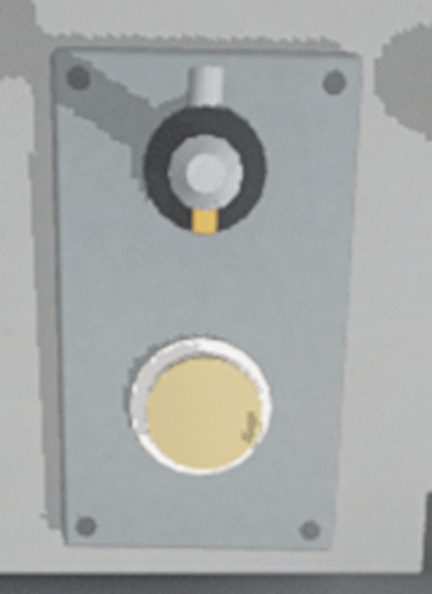

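The crop shows collar, column and key clearly; the collar's grey is about 75, so I'll raise the thresholds.

```bash
sed -i 's/gray<60/gray<100/; s/gray>85/gray>105/' col.py
cat > plate.py <<'E'
from col import *
def plate(im,K,T):
    "yaw of the plate from its two long edges: gray-blue vs surroundings, by edge along x"
    from scipy.ndimage import map_coordinates
    g=cv2.GaussianBlur(im,(3,3),0).astype(float); g=g[:,:,2]-g[:,:,0]
    for y0 in(.183-.065,.183+.065):
        P=[]
        for x in np.arange(.48,.65,.004):
            ys=y0+np.arange(-.014,.014,.0005)
            uv=np.array([proj(K,T,np.array([x,y,.012])) for y in ys])
            pr=map_coordinates(g,[uv[:,1],uv[:,0]],order=1)
            P.append((x,ys[np.argmax(abs(np.gradient(pr)))]))
        P=np.array(P)
        for _ in range(3):
            k=np.polyfit(P[:,0],P[:,1],1); r=abs(P[:,1]-np.polyval(k,P[:,0])); P=P[r<=max(.0015,1.5*np.median(r))]
        print("plate edge y@.55 %.4f yaw %.2f n %d"%(np.polyval(k,.55),np.degrees(np.arctan(k[0])),len(P)))
E
python3 - <<'E'
from plate import *
d=np.load("c1.npz"); column(d["im"],d["K"],d["T"]); plate(d["im"],d["K"],d["T"])
st=ctrl.get_state(); print(st["position"],st["tool_rot"])
im,K,T=grab("wrist"); column(im,K,T); plate(im,K,T)
E
```

```text
collar px [255.1581 101.8505] xy [0.614  0.1822] r 0.020317038070856393 | column px [254.5    102.5556] xy [0.6132 0.1815] r 0.010122917774704289 629 | key [254.9853 121.5   ] [0.5975 0.1823]
plate edge y@.55 0.1190 yaw -1.11 n 42
plate edge y@.55 0.2469 yaw -0.89 n 43
[0.5454 0.1831 0.2402] [ 3.1413  0.003  -0.0002]
collar px [255.1197 102.044 ] xy [0.614  0.1822] r 0.020251779197099085 | column px [253.8235 103.1176] xy [0.6132 0.1815] r 0.010102751290594422 622 | key [254.9853 121.5   ] [0.5976 0.1823]
plate edge y@.55 0.1190 yaw -0.94 n 43
plate edge y@.55 0.2469 yaw -1.04 n 41
```

Column (0.6134,0.1818), stand yaw about -1°. Now to the lamp, stepping back in x first to clear the tower.

Emit:
carry_out(steps=[[0,0,0,-5,-1,0,1],[0,0,0,-9,-4,0,1],[0,0,0,-11,-8.5,0,1],[0,0,0,-11.5,-13.5,0,1],[0,0,0,-11.5,-18.5,0,1],[0,0,0,-11.5,-23.5,0,1],[0,0,0,-11.5,-28.5,0,1],[0,0,0,-11.5,-33.5,0,1],[0,0,0,-11.5,-38.5,0,1],[0,0,0,-11.5,-43.5,0,1],[0,0,0,-11.5,-48.5,0,1],[0,0,0,-11.5,-53,0,1]])

```text
time: 8.65
position: [0.4305, -0.3496, 0.2417]
tool_rot: [3.138, 0.0, 0.003]
ft_force: [0.0, -0.3, -0.3]
grip_width: 1.002
grip_force: 0.0
```

Emit:
carry_out(steps=[[0,0,0,0,0,0,1],[0,0,0,0,0,0,1],[0,0,0,0,0,0,1],[0,0,0,0,0,0,1]])

```text
time: 9.05
position: [0.4319, -0.3458, 0.241]
tool_rot: [3.141, 0.005, 0.001]
ft_force: [1.3, 0.3, 0.2]
grip_width: 1.004
grip_force: 0.0
```

```bash
python3 - <<'E'
from col import *
st=ctrl.get_state(); print(st["position"],st["tool_rot"],st["joint_positions"])
im,K,T=grab("wrist"); np.savez("l0",im=im,K=K,T=T); save("l0.png",im)
E
```

```text
[ 0.4319 -0.3458  0.241 ] [3.1406 0.0052 0.0015] [ 0.915   0.1208 -0.3131  1.6598  0.0382  1.3656 -0.9711]
```

View pics/l0.png

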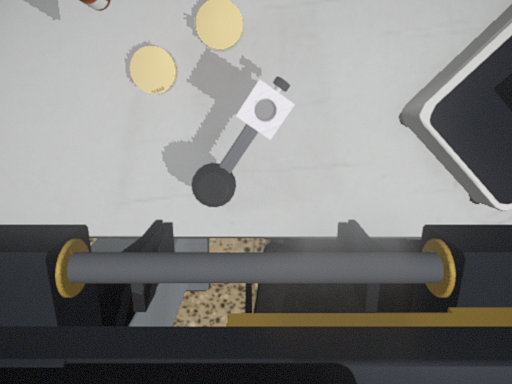

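The lamp stands with its block at (265,109), thumb screw at (281,84) and head at (214,185). Measuring it.

```bash
cat > lamp.py <<'E'
from col import *
def lamp(im,K,T,g,z=.054):
    u0,v0=proj(K,T,np.array([*g,z])); hh=np.mgrid[:384,:512]
    near=np.hypot(hh[1]-u0,hh[0]-v0)<45
    m=((im.min(2)>212)&near).astype(np.uint8); m=cv2.morphologyEx(m,cv2.MORPH_OPEN,np.ones((3,3)))
    n,l,s,c=cv2.connectedComponentsWithStats(m); i=1+np.argmax(s[1:,4])
    cs=max(cv2.findContours((l==i).astype(np.uint8),0,1)[0],key=len)[:,0]
    P=np.array([onplane(K,T,*q,z)[:2] for q in cs])
    r=cv2.minAreaRect((P*1000).astype(np.float32))
    # bore: hole inside hull
    mm=np.zeros(m.shape,np.uint8); cv2.fillPoly(mm,[cv2.convexHull(cs.astype(np.int32))],1); mm=cv2.erode(mm,np.ones((5,5)))
    h=((mm>0)&(im.mean(2)<205)).astype(np.uint8)
    n,l,s,c=cv2.connectedComponentsWithStats(h); j=1+np.argmax(s[1:,4])
    hb=cv2.convexHull(max(cv2.findContours((l==j).astype(np.uint8),0,1)[0],key=len))
    cb,rb=fitc(np.array([onplane(K,T,*q,z)[:2] for q in hb[:,0]])); bp=cv2.fitEllipse(hb)[0]
    d=((im.mean(2)<70)&(np.hypot(hh[1]-u0,hh[0]-v0)<110)&(hh[0]<222)).astype(np.uint8); d=cv2.morphologyEx(d,cv2.MORPH_OPEN,np.ones((9,9)))
    n,l,s,c=cv2.connectedComponentsWithStats(d)
    hd=[c[k] for k in range(1,n) if 600<s[k,4]<3500]
    print("block",r,"bore",np.array(bp),cb,rb); 
    for q in hd:
        p=onplane(K,T,*q,.044)[:2]; print(" head",q,p,"dist",np.hypot(*(p-cb)),"yaw",np.degrees(np.arctan2(*(cb-p)[::-1])))
    return bp
E
python3 - <<'E'
from lamp import *
st=ctrl.get_state(); print(st["position"])
im,K,T=grab("wrist"); bp=lamp(im,K,T,onplane(K,T,265,109,.054)[:2])
t=np.load("top0.npz"); print(cross(ray(K,T,*bp),ray(t["K"],t["T"],384,189)))
E
```

```text
[ 0.4318 -0.3461  0.2409]
block ((493.248046875, -357.0623779296875), (43.92784118652344, 45.02099609375), 56.45893478393555) bore [264.8677 109.6807] [ 0.4929 -0.3571] 0.011461101787927854
(array([ 0.4922, -0.3573,  0.0593]), np.float64(0.001905606537701183))
```

Emit:
carry_out(steps=[[0,0,-8.4,0.3,2.8,0,1],[0,0,-16.8,0.3,2.8,0,1],[0,0,-25.2,0.3,2.8,0,1],[0,0,-33.5,0.3,2.8,0,1],[0,0,-33.5,0.3,2.8,0,1],[0,0,-33.5,0.3,2.8,0,1],[0,0,-33.5,0.3,2.8,0,1]])

```text
time: 9.85
position: [0.4343, -0.3194, 0.2402]
tool_rot: [3.01, -0.9, 0.0]
ft_force: [-0.0, -0.1, -0.6]
grip_width: 1.001
grip_force: 0.0
```

```bash
python3 - <<'E'
from lamp import *
st=ctrl.get_state(); print(st["position"],st["tool_rot"],st["joint_positions"])
for i in range(2):
    st=ctrl.get_state(); im,K,T=grab("wrist"); bp=lamp(im,K,T,(.493,-.357))
    M=R.from_rotvec(st["tool_rot"]).as_matrix(); print(st["position"],"tool yaw",np.degrees(np.arctan2(M[1,0],M[0,0])),"tilt",M[:,2])
save("l1.png",im)
E
```

```text
[ 0.4343 -0.3194  0.2402] [ 3.0097 -0.9004  0.0001] [ 0.8694  0.0909 -0.3026  1.6926  0.0278  1.3622 -1.59  ]
block ((493.8161926269531, -357.49896240234375), (43.730865478515625, 45.737552642822266), 55.93637466430664) bore [253.6031 101.3491] [ 0.4928 -0.3573] 0.011397961200250096
[ 0.4343 -0.3194  0.2402] tool yaw -33.311257934722434 tilt [ 0.     -0.0001 -1.    ]
block ((493.1962585449219, -356.9167785644531), (43.70068359375, 43.520206451416016), 56.63278579711914) bore [253.4211 101.412 ] [ 0.4928 -0.3572] 0.011463758432622574
[ 0.4343 -0.3195  0.2401] tool yaw -33.351881596015005 tilt [-0.     -0.0001 -1.    ]
```

Both yaws agree: bore (0.4929,-0.3572), yaw -33.5°. The camera bias is negligible. Descending to grasp, 8 mm toward the arm side of the block.

Emit:
carry_out(steps=[[0,0,0,4,-2.5,-1,1],[0,0,0,5.2,-3.3,-5,1],[0,0,0,5.2,-3.3,-10,1],[0,0,0,5.2,-3.3,-15,1],[0,0,0,5.2,-3.3,-19.5,1],[0,0,0,5.2,-3.3,-22,1],[0,0,0,5.2,-3.3,-22.2,1],[0,0,0,5.2,-3.3,-22.2,0.6],[0,0,0,5.2,-3.3,-22.2,0.3],[0,0,0,5.2,-3.3,-22.2,0.3],[0,0,0,5.2,-3.3,-22.2,0.3],[0,0,0,5.2,-3.3,-22.2,0.3]], squeeze=55)

```text
time: 11.15
position: [0.4867, -0.3531, 0.0191]
tool_rot: [3.008, -0.904, 0.002]
ft_force: [-1.1, 0.6, -0.8]
grip_width: 0.627
grip_force: 0.0
```

Emit:
carry_out(steps=[[0,0,0,0,0,0,0.3],[0,0,0,0,0,0,0.3],[0,0,0,0,0,0,0.3],[0,0,0,0,0,0,0.3],[0,0,0,0,0,0,0.3]])

```text
time: 11.65
position: [0.4867, -0.3523, 0.0185]
tool_rot: [-3.008, 0.904, -0.001]
ft_force: [-0.4, 3.2, 5.1]
grip_width: 0.501
grip_force: 55.0
```

Emit:
carry_out(steps=[[0,0,0,0,0,1,0.3],[0,0,0,0,0,3,0.3],[0,0,0,0,0,6,0.3],[0,0,0,0,0,10,0.3],[0,0,0,0,0,14,0.3],[0,0,0,0,0,18,0.3],[0,0,0,0,0,21,0.3],[0,0,0,0,0,22.5,0.3],[0,0,0,0,0,22.5,0.3]])

```text
time: 12.55
position: [0.4868, -0.3535, 0.2449]
tool_rot: [3.007, -0.905, 0.005]
ft_force: [0.2, 0.6, -3.3]
grip_width: 0.495
grip_force: 55.0
```

```bash
python3 - <<'E'
from h import *
np.set_printoptions(precision=4,suppress=True)
st=ctrl.get_state(); print(st["position"],st["ft_force"],st["torque"],st["grip_width"],st["grip_force"],st["joint_positions"])
im,K,T=grab("wrist"); np.savez("g0",im=im,K=K,T=T); save("g0.png",im)
E
```

```text
[ 0.4868 -0.3535  0.2449] [ 0.1914  0.6    -3.2893] [ 0.0478 -0.0162  0.0213] 0.494974114729515 54.99969866126776 [ 0.8446  0.2213 -0.3074  1.5396  0.0685  1.3879 -1.6235]
```

View pics/g0.png

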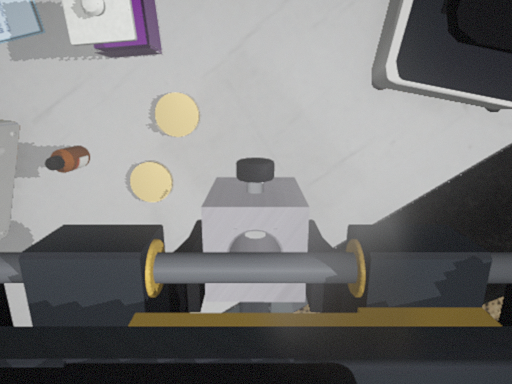

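The block is held by its plain sides, with its front face spanning rows 178–205 and the screw at (255,170). I'll check the pitch numerically from those two edges.

```bash
cat > held.py <<'E'
from h import *
np.set_printoptions(precision=4,suppress=True)
def held(im,K,T,st):
    g=cv2.GaussianBlur(im,(3,3),0).astype(float).mean(2)
    for a,b in((224,240),(272,290)):
        p=g[:,a:b].mean(1); d=np.gradient(p)
        def sub(lo,hi):
            i=lo+np.argmax(abs(d[lo:hi])); w=abs(d[i-2:i+3]); return (w*np.arange(i-2,i+3)).sum()/w.sum(),d[i]
        u=(a+b-1)/2
        M=R.from_rotvec(st["tool_rot"]).as_matrix()
        for nm,(r,s),z in(("bottom",sub(170,190),-.0185),("top",sub(196,215),.0355)):
            P=onplane(K,T,u,r,st["position"][2]+z); q=M.T@(P-st["position"]); print(nm,"row %.2f grad %.1f"%(r,s),"tool xy",q[:2])
E
python3 - <<'E'
from held import *
d=np.load("g0.npz"); held(d["im"],d["K"],d["T"],ctrl.get_state())
E
```

```text
bottom row 176.76 grad -12.3 tool xy [ 0.0306 -0.0123]
top row 206.47 grad 16.4 tool xy [ 0.0305 -0.0085]
bottom row 176.64 grad -13.6 tool xy [0.0307 0.0157]
top row 206.48 grad 15.5 tool xy [0.0305 0.0117]
```

```bash
python3 - <<'E'
from held import *
d=np.load("g0.npz"); im,K,T=d["im"],d["K"],d["T"]; st=ctrl.get_state()
M=R.from_rotvec(st["tool_rot"]).as_matrix()
g=cv2.GaussianBlur(im,(3,3),0).astype(float).mean(2)
for r in(180,184,190,196,202): print(r,g[r,196:226:2].round(),g[r,294:316:2].round())
print("rows top"); 
for r in(210,214): print(r,g[r,196:216:2].round(),g[r,298:316:2].round())
for u,v,z in((219,178,-.0185),(301,178,-.0185),(204,206.5,.0355),(307,206.5,.0355)):
    P=onplane(K,T,u,v,st["position"][2]+z); print(u,(M.T@(P-st["position"]))[:2])
for sgn in(-1,1):  # where should the edges of a centred block fall
  for z in(-.0185,.0355):
    p=st["position"]+M@np.array([.0305,sgn*.022,-z]); print(sgn,z,proj(K,T,p))
E
```

```text
180 [190. 190. 189. 190. 189. 189. 189. 189. 190. 174. 142. 140. 141. 141.
 141.] [147. 174. 190. 190. 190. 189. 189. 189. 189. 188. 186.]
184 [189. 190. 190. 189. 189. 189. 190. 190. 173. 140. 138. 138. 139. 138.
 138.] [147. 148. 174. 190. 188. 188. 188. 186. 186. 187. 189.]
190 [193. 192. 192. 191. 190. 191. 186. 151. 137. 138. 139. 138. 138. 137.
 139.] [146. 147. 147. 158. 185. 188. 187. 188. 189. 189. 189.]
196 [194. 194. 195. 194. 194. 171. 139. 136. 137. 138. 138. 137. 137. 139.
 140.] [145. 146. 147. 147. 149. 174. 189. 188. 187. 187. 187.]
202 [194. 194. 194. 186. 150. 136. 136. 138. 139. 138. 137. 137. 138. 138.
 139.] [145. 145. 146. 147. 147. 148. 158. 184. 188. 188. 189.]
rows top
210 [195. 195. 193. 183. 183. 186. 186. 184. 183. 185.] [184. 185. 185. 185. 185. 185. 187. 188. 187.]
214 [195. 196. 194. 185. 186. 185. 183. 183. 185. 187.] [184. 184. 184. 183. 182. 183. 187. 189. 189.]
219 [ 0.0299 -0.0194]
301 [0.0299 0.0275]
204 [ 0.0305 -0.0198]
307 [0.0305 0.0227]
-1 -0.0185 [214.4684 176.9087]
-1 0.0355 [198.7621 206.4532]
1 -0.0185 [291.4861 176.9038]
1 0.0355 [305.4153 206.4568]
```

```bash
python3 - <<'E'
from h import *
np.set_printoptions(precision=4,suppress=True)
Ttc=np.array(ctrl.get_image("wrist")["T_tool_cam"]); np.save("Ttc",Ttc); K=np.load("g0.npz")["K"]; print(Ttc)
for u,v,z in((216,177,-.0185),(294.5,177,-.0185),(202.7,206.5,.0355),(308.3,206.5,.0355)):
    print(onplane(K,Ttc,u,v,-z)[:2])
p=[ctrl.get_state()["position"]]
for i in range(4): ctrl.get_image("wrist"); p.append(ctrl.get_state()["position"])
print(np.array(p))
E
```

```text
[[-0.0002 -0.9644 -0.2645  0.0724]
 [ 1.      0.0001 -0.0013  0.0013]
 [ 0.0013 -0.2645  0.9644 -0.1618]
 [ 0.      0.      0.      1.    ]]
[ 0.0298 -0.0209]
[0.0298 0.0234]
[ 0.0303 -0.02  ]
[0.0303 0.0228]
[[ 0.4853 -0.3524  0.2411]
 [ 0.485  -0.3522  0.2404]
 [ 0.485  -0.3521  0.2403]
 [ 0.4852 -0.3521  0.2405]
 [ 0.4854 -0.3522  0.2409]]
```

Emit:
carry_out(steps=[[0,0,4,-1,3,0,0.3],[0,0,8,-3,7,0,0.3],[0,0,12,-4,11.5,0,0.3],[0,0,16,-4,16,0,0.3],[0,0,20,-4,20.5,0,0.3],[0,0,24,-4,25,0,0.3],[0,0,28,-4,29.5,0,0.3],[0,0,32.4,-4,34,0,0.3],[0,0,32.4,-4,38.5,0,0.3],[0,0,32.4,-4,43,0,0.3],[0,0,32.4,-3,47.5,0,0.3],[0,0,32.4,-1,51,0,0.3]])

```text
time: 14.05
position: [0.4748, 0.1605, 0.243]
tool_rot: [3.14, -0.025, 0.0]
ft_force: [0.6, 0.4, -3.4]
grip_width: 0.499
grip_force: 55.0
```

Emit:
carry_out(steps=[[0,0,0,2,2,0,0.3],[0,0,0,4,2.4,0,0.3],[0,0,0,4,2.4,0,0.3],[0,0,0,4,2.4,0,0.3],[0,0,0,4,2.4,0,0.3],[0,0,0,4,2.4,0,0.3]])

```text
time: 14.65
position: [0.5157, 0.1809, 0.2431]
tool_rot: [3.14, -0.03, -0.0]
ft_force: [-0.1, -0.1, -3.0]
grip_width: 0.502
grip_force: 55.0
```

```bash
python3 - <<'E'
from plate import *
Ttc=np.load("Ttc.npy")
for i in range(3):
    st=ctrl.get_state(); im,K,T=grab("wrist"); print(st["position"],st["tool_rot"])
    cc,cb=column(im,K,T)
    M=R.from_rotvec(st["tool_rot"]).as_matrix()
    for n,c,z in(("collar",cc,.095),("col",cb,.156)): print(n,"tool",M.T@(np.array([*c,z])-st["position"]))
plate(im,K,T)
# held edges
g=cv2.GaussianBlur(im,(3,3),0).astype(float).mean(2)
for r in(186,194,200,203): 
    d=np.gradient(g[r]); print(r,g[r,196:222:2].round(),g[r,290:314:2].round())
from held import held; held(im,K,T,st); save("h1.png",im)
E
```

```text
[0.5157 0.1809 0.2431] [ 3.1404 -0.0302 -0.    ]
collar px [250.4152  68.4711] xy [0.6132 0.182 ] r 0.0202452320664053 | column px [249.6875  61.0625] xy [0.6113 0.1814] r 0.010403616441226591 684 | key [250.9145  85.8205] [0.5985 0.1818]
collar tool [ 0.0975 -0.0032  0.1481]
col tool [ 0.0955 -0.0024  0.0871]
[0.5158 0.1809 0.2432] [ 3.1404 -0.0302  0.0006]
collar px [250.4237  68.7244] xy [0.6132 0.1821] r 0.02028056466827669 | column px [250.1667  59.7778] xy [0.61   0.1817] r 0.011247286107140247 686 | key [251.      85.9474] [0.5986 0.1818]
collar tool [ 0.0973 -0.0032  0.1483]
col tool [ 0.0941 -0.0027  0.0873]
[0.5159 0.1809 0.2433] [ 3.1406 -0.0302  0.0008]
collar px [250.532   68.9338] xy [0.6132 0.182 ] r 0.020249096766814023 | column px [250.7917  64.2083] xy [0.6114 0.1813] r 0.010195963072163637 679 | key [250.9732  86.0536] [0.5987 0.1819]
collar tool [ 0.0971 -0.0031  0.1483]
col tool [ 0.0954 -0.0022  0.0873]
plate edge y@.55 0.1189 yaw -1.02 n 43
plate edge y@.55 0.2469 yaw -1.07 n 43
186 [167. 168. 153. 164. 183. 183. 182. 180. 158. 147. 147. 148. 148.] [155. 156. 156. 155. 162. 182. 184. 192. 199. 199. 199. 199.]
194 [165. 167. 152. 157. 182. 180. 154. 146. 146. 149. 148. 147. 147.] [156. 154. 156. 156. 157. 156. 163. 190. 200. 199. 199. 198.]
200 [170. 166. 159. 154. 165. 147. 146. 147. 148. 148. 146. 146. 149.] [155. 155. 155. 155. 157. 157. 157. 159. 185. 199. 199. 199.]
203 [170. 166. 162. 147. 148. 146. 146. 148. 148. 146. 146. 147. 149.] [154. 154. 155. 154. 155. 157. 157. 158. 163. 191. 198. 198.]
bottom row 176.72 grad -12.4 tool xy [ 0.0294 -0.0122]
top row 206.54 grad 16.0 tool xy [ 0.0296 -0.0084]
bottom row 176.58 grad -11.1 tool xy [0.0295 0.0154]
top row 206.55 grad 14.9 tool xy [0.0296 0.0115]
```

Collar and column agree on (0.6134,0.1818), and the held block still reads square. Moving the bore over the column tip and lowering.

Emit:
carry_out(steps=[[0,0,0,4,0.24,0,0.3],[0,0,0,8,0.24,0,0.3],[0,0,0,8.98,0.24,0,0.3],[0,0,0,8.98,0.24,-2,0.3],[0,0,0,8.98,0.24,-4,0.3],[0,0,0,8.98,0.24,-5,0.3],[0,0,0,8.98,0.24,-5.5,0.3],[0,0,0,8.98,0.24,-5.5,0.3],[0,0,0,8.98,0.24,-5.5,0.3]])

```text
time: 15.7
position: [0.6064, 0.1839, 0.1891]
tool_rot: [-3.141, 0.03, -0.002]
ft_force: [0.9, -0.9, -3.0]
grip_width: 0.503
grip_force: 55.0
```

```bash
python3 - <<'E'
from h import *
np.set_printoptions(precision=4,suppress=True)
for i in range(3): st=ctrl.get_state(); ctrl.get_image("wrist"); print(st["position"],st["tool_rot"],st["ft_force"],st["torque"])
E
```

```text
[0.6064 0.1839 0.1891] [-3.1412  0.0295 -0.0023] [ 0.938  -0.897  -2.9855] [0.0498 0.0442 0.0056]
[0.6066 0.184  0.1893] [-3.1412  0.0295 -0.0029] [ 0.2615 -0.4637 -2.3862] [ 0.009   0.0315 -0.0144]
[0.6066 0.184  0.1893] [-3.1411  0.0295 -0.003 ] [ 0.3807  0.2634 -2.6324] [ 0.0258  0.0194 -0.0468]
```

Emit:
carry_out(steps=[[0,0,0,-0.05,-0.05,-0.3,0.3],[0,0,0,-0.05,-0.05,-0.6,0.3],[0,0,0,-0.05,-0.05,-0.9,0.3],[0,0,0,-0.05,-0.05,-1.2,0.3],[0,0,0,-0.05,-0.05,-1.3,0.3]])

```text
time: 16.35
position: [0.6053, 0.1831, 0.1744]
tool_rot: [3.141, -0.029, -0.001]
ft_force: [-0.5, -0.3, -3.4]
grip_width: 0.496
grip_force: 55.0
```

Emit:
carry_out(steps=[[0,0,0,0,0,-0.1,0.3],[0,0,0,0,0,-0.2,0.3],[0,0,0,0,0,-0.3,0.3],[0,0,0,0,0,-0.3,0.3]])

```text
time: 16.75
position: [0.6055, 0.1832, 0.172]
tool_rot: [3.141, -0.029, -0.0]
ft_force: [-0.7, -0.4, -3.8]
grip_width: 0.499
grip_force: 55.0
```

The underside is past the cone with no side force. Lowering on.

Emit:
carry_out(steps=[[0,0,0,0,0,-0.3,0.3],[0,0,0,0,0,-0.6,0.3],[0,0,0,0,0,-0.9,0.3],[0,0,0,0,0,-1.2,0.3],[0,0,0,0,0,-1.5,0.3],[0,0,0,0,0,-1.5,0.3]])

```text
time: 17.35
position: [0.6052, 0.1831, 0.1564]
tool_rot: [3.141, -0.029, -0.002]
ft_force: [0.1, -0.4, -2.4]
grip_width: 0.497
grip_force: 55.0
```

Emit:
carry_out(steps=[[0,0,0,0,0,-0.3,0.3],[0,0,0,0,0,-0.6,0.3],[0,0,0,0,0,-0.9,0.3],[0,0,0,0,0,-1.2,0.3],[0,0,0,0,0,-1.5,0.3],[0,0,0,0,0,-1.8,0.3],[0,0,0,0,0,-2.1,0.3],[0,0,0,0,0,-2.4,0.3],[0,0,0,0,0,-2.4,0.3]])

```text
time: 18.25
position: [0.6052, 0.1831, 0.1325]
tool_rot: [3.141, -0.029, -0.001]
ft_force: [-0.3, -0.2, -4.0]
grip_width: 0.5
grip_force: 55.0
```

Emit:
carry_out(steps=[[0,0,0,0,0,-0.3,0.3],[0,0,0,0,0,-0.6,0.3],[0,0,0,0,0,-0.9,0.3],[0,0,0,0,0,-1.1,0.3],[0,0,0,0,0,-1.3,0.3],[0,0,0,0,0,-1.3,0.3]])

```text
time: 18.85
position: [0.6054, 0.1832, 0.1197]
tool_rot: [3.141, -0.029, -0.001]
ft_force: [0.4, -0.3, -3.2]
grip_width: 0.503
grip_force: 55.0
```

Emit:
carry_out(steps=[[0,0,0,0,0,-0.2,0.3],[0,0,0,0,0,-0.35,0.3],[0,0,0,0,0,-0.45,0.3],[0,0,0,0,0,-0.5,0.3],[0,0,0,0,0,-0.5,0.3]])

```text
time: 19.35
position: [0.6055, 0.1832, 0.115]
tool_rot: [3.141, -0.029, -0.0]
ft_force: [-0.2, 0.1, -3.3]
grip_width: 0.497
grip_force: 55.0
```

The underside is about 1.5 mm above the collar, with the slot over the key and no contact force. Creeping down to contact.

Emit:
carry_out(steps=[[0,0,0,0,0,-0.05,0.3],[0,0,0,0,0,-0.1,0.3],[0,0,0,0,0,-0.15,0.3],[0,0,0,0,0,-0.15,0.3]])

```text
time: 19.75
position: [0.6055, 0.1833, 0.1136]
tool_rot: [3.141, -0.029, 0.0]
ft_force: [0.3, 0.0, -3.4]
grip_width: 0.501
grip_force: 55.0
```

Emit:
carry_out(steps=[[0,0,0,0,0,-0.05,0.3],[0,0,0,0,0,-0.05,0.3]])

```text
time: 19.95
position: [0.6056, 0.1833, 0.1136]
tool_rot: [3.141, -0.029, 0.0]
ft_force: [-2.1, -1.6, 1.3]
grip_width: 0.499
grip_force: 55.0
```

Emit:
carry_out(steps=[[0,0,0,0,0,-0.04,0.3],[0,0,0,0,0,-0.04,0.3]])

```text
time: 20.15
position: [0.6056, 0.1833, 0.1136]
tool_rot: [3.141, -0.03, 0.001]
ft_force: [-3.3, -1.1, 5.4]
grip_width: 0.501
grip_force: 55.0
```

Firm stop at the expected height. Releasing and withdrawing straight up.

Emit:
carry_out(steps=[[0,0,0,0,0,0,0.7],[0,0,0,0,0,0,0.9],[0,0,0,0,0,0,0.9],[0,0,0,0,0,0,0.9],[0,0,0,0,0,1,0.9],[0,0,0,0,0,3,0.9],[0,0,0,0,0,6,0.9],[0,0,0,0,0,10,0.9],[0,0,0,0,0,13,0.9],[0,0,0,-4,0,13,0.9],[0,0,0,-7,0,13,0.9],[0,0,0,-7,0,13,0.9]])

```text
time: 21.35
position: [0.5323, 0.1848, 0.2439]
tool_rot: [3.14, -0.024, 0.001]
ft_force: [-0.2, 1.1, 0.6]
grip_width: 0.9
grip_force: 0.0
```

```bash
python3 - <<'E'
from plate import *
st=ctrl.get_state(); print(st["position"],st["ft_force"])
im,K,T=grab("wrist")
hh=np.mgrid[:384,:512]; u,v=proj(K,T,np.array([.6134,.1818,.149]))
near=np.hypot(hh[1]-u,hh[0]-v)<50
for th in(165,180,200):
    m=((im.min(2)>th)&near&(np.ptp(im.astype(int),axis=2)<22)).astype(np.uint8); m=cv2.morphologyEx(m,2,np.ones((3,3)))
    n,l,s,c=cv2.connectedComponentsWithStats(m); i=1+np.argmax(s[1:,4])
    cs=max(cv2.findContours((l==i).astype(np.uint8),0,1)[0],key=len)[:,0]
    print(th,s[i],cv2.minAreaRect(np.array([onplane(K,T,*q,.149)[:2]*1000 for q in cs],np.float32)))
hsv=cv2.cvtColor(im,cv2.COLOR_RGB2HSV); m=cv2.inRange(hsv,(12,70,60),(32,255,255)); m[225:]=0
n,l,s,c=cv2.connectedComponentsWithStats(m)
for i in range(1,n):
    if s[i,4]>30: print("amber",s[i],onplane(K,T,*c[i],.027)[:2])
# oblique check from scene camera
im,K,T=grab("scene"); t0=np.load("scene0.npz")["im"]
d=(abs(im.astype(int)-t0).max(2)>40); d[:, 330:]=0
n,l,s,c=cv2.connectedComponentsWithStats(d.astype(np.uint8))
print("changed regions",[tuple(x) for x in s[1:] if x[4]>12])
b=lambda z:proj(K,T,np.array([.6134,.1818,z])); print("tip,blocktop,bottom px",b(.162),b(.149),b(.095))
col=int(round(b(.16)[0])); print([(r,im[r,col].tolist()) for r in range(174,216,2)])
E
```

```text
[0.5323 0.1848 0.2439] [-0.1645  1.0514  0.5852]
165 [ 206   50  100   85 5788] ((607.6979370117188, 181.9176483154297), (60.515567779541016, 73.79925537109375), 1.4115148782730103)
180 [ 225   55   62   63 3313] ((612.8335571289062, 182.1289520263672), (44.99554443359375, 44.23060607910156), 89.11439514160156)
200 [ 226   55   60   63 2608] ((612.78662109375, 182.20004272460938), (44.19936752319336, 44.36046600341797), 88.5576400756836)
amber [ 121  147   41   40 1272] [0.5298 0.3178]
amber [237 165   9  22 134] [0.5163 0.2001]
amber [265 165  13  24 180] [0.5155 0.166 ]
changed regions [(np.int32(124), np.int32(0), np.int32(91), np.int32(165), np.int32(6410)), (np.int32(157), np.int32(179), np.int32(56), np.int32(36), np.int32(698)), (np.int32(151), np.int32(179), np.int32(179), np.int32(73), np.int32(3358)), (np.int32(64), np.int32(225), np.int32(15), np.int32(10), np.int32(73)), (np.int32(113), np.int32(228), np.int32(11), np.int32(3), np.int32(14)), (np.int32(106), np.int32(236), np.int32(21), np.int32(12), np.int32(104)), (np.int32(36), np.int32(237), np.int32(125), np.int32(82), np.int32(3555)), (np.int32(113), np.int32(316), np.int32(32), np.int32(5), np.int32(99)), (np.int32(58), np.int32(357), np.int32(11), np.int32(7), np.int32(53))]
tip,blocktop,bottom px [166.213  179.6937] [166.7909 184.1122] [169.1195 201.9143]
[(174, [173, 166, 154]), (176, [174, 165, 154]), (178, [181, 175, 170]), (180, [211, 211, 221]), (182, [198, 197, 207]), (184, [151, 151, 159]), (186, [227, 223, 233]), (188, [224, 217, 229]), (190, [215, 211, 223]), (192, [214, 209, 223]), (194, [215, 211, 225]), (196, [210, 202, 218]), (198, [167, 163, 175]), (200, [165, 159, 172]), (202, [163, 159, 171]), (204, [158, 153, 165]), (206, [167, 160, 174]), (208, [39, 38, 41]), (210, [163, 161, 167]), (212, [182, 181, 186]), (214, [194, 192, 198])]
```

The block top measures 44 mm square at the home height, centred on the column with yaw about -1°. The dish is still on the stage and the gripper is clear. Handing in.

```bash
python3 -c "
from bench import ctrl
print(ctrl.close_job())"
```

```text
the job is handed in; nothing more can be done
None
```

The job is handed in, with no verdict returned: by my last measurements the dish sat about 1.5 mm off the stage centre and the lamp was fully home on the collar (arm over the dish, yaw about 1°); I saw no sign of the bystanders moving but did not re-measure them.

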